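Swing the loaded vial tray home on its pivot until the catch holds it against the stop

TASK

The vial tray on the grey base plate is swung out for loading, and somebody has left a small bottle on the plate in its way. Stand the bottle upright on the bench, off the plate, without letting the tray touch it, then push the tray near its free corner so that it swings in about its pin until it snaps past the sprung roller and stays held against its stop, with all four vials standing in it. Push gently, only as hard as the catch needs, ease off as soon as you feel the stop, and leave the spanner, the carton and the tin alone.

Things in the scene. Friction and masses are not known exactly. Their poses are not given: they have to be found in the camera images.
- base: grey steel plate, 150 x 300 x 8 mm, fixed on the bench; x away from the robot, y to the left at yaw 0; its underside is z = 0. Pivot pin, diameter 15 mm with a cap, at x 0, y +110 mm. A dark catch block is clamped in slots at the plate's right end (y about -60 to -137 mm, up to 34 mm high): a sprung roller and a stop button. It can sit up to 16 mm either way along x; its place is not measured: feel for it.
- tray: flat tray, 1 mm loose on the pin. Origin: underside on the pin's axis; x to the free end. Aluminium carrier x -20..150, y -20..65, 12 mm thick, lying on the plate; white vial block on it, 3 mm inside its edges, top at 26 mm; 40 mm tongue at the free end. Starts swung out toward the robot. Home: its heading is base yaw - 90 deg, +-5.5 deg by the block; it gets there by turning 30 to 48 deg anticlockwise from above.
- push_corner (a point): point on the tray's free corner on the side to push (tray x 150, y -20 mm, mid-height of the carrier). Pushing the long side y = -20 mm about 20 mm from here takes some 3 N on the way, 8 to 15 N on the catch, drops to nearly nothing as it snaps, then rises again within 6 mm at the stop. Nearer the pin it takes far more. Over 30 N is too much. Do not push the tongue, which must pass the roller.
- catch (a joint): travel of the sprung roller in its block (m): 0 right out, about 4 mm on the crest of the tray's tongue, between 0.5 and 3 mm when the tray is home and the roller presses it on the stop. The reading is noisy by about 0.6 mm.
- bottle: small clear bottle with black screw cap, 45 mm across, 80 mm high, 0.11 kg; origin under its centre, z up. Stands on the plate between tray and catch block, about 20 to 40 mm from the tray's side. Grip round the body about 40 mm above its foot, fingers in line with the tray's long side. The bench right of the plate, round x 0.445, y -0.285, is free for it.
- vial_a: glass screw-cap vial, diameter 23, height 44 mm, loose in a 14 mm deep pocket of the tray; origin under its centre, 12 mm above the tray's underside
- vial_b: a like vial in another pocket of the tray
- vial_c: a like vial in another pocket of the tray
- vial_d: a like vial in another pocket of the tray
- spanner: open-end spanner 152 mm long, 7 mm thick, lying on the bench before the plate's right half; origin at its middle; not to be moved
- carton: brown carton 80 x 110 x 30 mm on the bench to the right; origin under its centre; not to be moved
- tin: round white tin, diameter 65, height 53 mm, on the bench right of the plate; origin under its centre; not to be moved
There are look-alikes about, which are no part of the job. What is shaped like the bottle but turquoise is not meant.

How it is judged:
By the outcome, as a careful person would: the job done as asked, in the order asked, and still so for the second after the job is handed in, with the robot touching nothing.
It also fails if it takes over 61 s, if anything falls off the work surface, if the arm or the gripper's body presses on something with over 40 N, if the wrist force passes 120 N, or if a joint passes its speed limit or range.

ROBOT

A 7-joint arm with a two-finger parallel gripper is mounted at the origin on a cart in front of the work surface, level with it; the furniture and walls round the work are solid. World frame = base frame: x ahead of the robot, y to its left, z up, the work surface at z = 0. Lengths are in m, angles in rad, forces in N, time in s.
With the tool pointing down it reaches from about 0.375 to 0.925 m from the base axis. Payload 3.1 kg.
Tool frame: the origin (TCP) lies at the centre of the arm's flange, where the gripper is bolted on; the fingertips stand 173 mm ahead of it and the grasp point (between the pads) lies 155 mm ahead of it; z points along the fingers, y is the line along which they close (so a half turn about z gives the same grasp; the last joint's range is limited). The gripper opens to 85 mm and grips with 20 to 120 N. Pads are 22 mm wide; open, the fingers measure 114 mm over their backs; the gripper's body (76 mm by 85 mm) begins 54 mm behind the grasp point. The pads swing forward as they close: fully open they stand 13 mm farther back than shut.
Start: joints at [-1.286, 0.383, 0.044, 1.598, -0.018, 1.161, -0.05], TCP at [0.243, 0.603, 0.405] pointing down, gripper open.
Joint ranges: [-2.61, 2.61], [-0.41, 2.15], [-1.48, 1.57], [0, 2.5], [-1.57, 4.71], [0.05, 1.97], [-2.85, 2.85]. Speed limits (rad/s): [2.79, 2.79, 3.14, 3.14, 3.14, 3.14, 3.14].

INTERFACE

Orientations are given as a 3x3 rotation matrix whose columns are the frame's x, y, z axes.
In Python, from bench import robot gives the robot as it stands.
- The arm moves only by the shell command python3 -m handwheel 'ROWS'. ROWS is JSON, a list that holds one entry, the list of rows, each a list of 7 numbers: the turn, a rotation vector about the tool's x, y, z in units of 5 degrees (1.0 is 5 degrees), then the shift along the tool's x, y, z in units of 40 mm (1.0 is 40 mm), then the opening, from -1 (shut) to 1 (fully open). A call has 1 to 12 rows; each row shifts and turns the commanded pose from where the row before left it, along the tool's axes as they then stand; what a row does not reach is not made up. A row lasts 1/12 s, in which the tool goes at most 41.7 mm and 7.16 degrees, less where a joint would pass 70% of its speed; a pose out of reach is approached as far as the arm can. A call is refused whole if a number of a shift passes 1 or a number of a turn 1, either way. A call with a gripper value outside its range is refused whole. The fingers move at their own pace and stop on an object; the grip force is fixed at half the most. Time passes only in rows, so rows that do not move let the fingers close. It gives the time, the measured TCP pose, the force, the opening and the grip force at its end, in the units of the state.
- robot.sense(): the state, without advancing time (a new reading comes with each control period).
- robot.grab_frame(name): name is "scene" or "top" or "wrist"; returns a dict with "pixels" (420x560x3 uint8, red, green, blue), "fx", "fy", "cx", "cy" (pixels), "dist" ([k1, k2, p1, p2, k3] as OpenCV has them; the pictures are not rectified), "extrinsics" (4x4, takes a point from world to camera coordinates). Camera axes: x right, y down, z forward; pixel columns grow to the right and rows downward; lengths in m; the calibration is good to about 2 mm. A picture is of the moment at which its call begins. There is no depth.
- robot.job_done(): hands the job in; it is judged then, once.
The state is a dict: "t": time; "joint_positions": joint angles; "dq": joint speeds; "effort": joint torques, N m; "eef_pos": TCP position; "tcp_rot": TCP orientation; "ft_force": force on the tool from outside, world axes, zero at the start; "torque": the same for the moment, N m; "opening": finger opening in m; "grasp_force": force on a finger pad.
Only numpy, scipy, OpenCV 4.12 (cv2) and the standard library are available. Lean on these libraries where they do the work, as an engineer would, in place of code of your own. Each camera call takes 0.05 s, during which the arm holds its last target. There are 200 camera calls.

## Working session

There is one attempt and no reset: what is moved stays moved. The work goes in short steps, Python scripts to look and compute and a shell command to move; the robot and the scene stay as the last step left them, time stands still between calls to the robot, and variables do not carry over. Pictures are saved under pics/ and viewed, at most 10 in all, crops included, and the job is handed in when it is done.

```bash
ls; mkdir -p pics
python3 - <<'E'
from bench import robot
import cv2,numpy as np
s=robot.sense();print(s)
for n in("scene","top"):
    f=robot.grab_frame(n);cv2.imwrite(f"pics/{n}0.png",f["pixels"][:,:,::-1]);print(n,f["fx"],f["cx"],f["cy"],f["dist"],np.round(f["extrinsics"],3).tolist())
E
```

```text
pics
{'t': 0.0, 'joint_positions': array([-1.28580668,  0.38384466,  0.04384312,  1.59956115, -0.0178753 ,
        1.16119939, -0.04988381]), 'dq': array([ 0.0011151 ,  0.00056993, -0.00127844,  0.00084307, -0.00118576,
        0.001077  ,  0.00017177]), 'effort': array([-3.68599649e-04, -4.33457458e+01,  1.02432054e+00, -2.49516463e+01,
        1.06539438e-02,  1.12024354e-02,  6.30535837e-07]), 'eef_pos': array([0.24259156, 0.60251416, 0.40328643]), 'tcp_rot': array([[-9.27662776e-01,  3.73418129e-01, -8.21543672e-04],
       [ 3.73418995e-01,  9.27659455e-01, -2.48802676e-03],
       [-1.66961544e-04, -2.61482983e-03, -9.99996567e-01]]), 'ft_force': array([-0.01851322,  0.27810719, -0.2130128 ]), 'torque': array([ 0.03434723,  0.00982317, -0.03032491]), 'grasp_force': 0.0, 'opening': 0.08560555908569321}
scene 446.85980611350413 274.9654948763313 208.12305583497073 [0.04159363 0.         0.         0.         0.        ] [[0.464, -0.886, -0.02, -0.257], [-0.528, -0.258, -0.809, 0.3], [0.712, 0.386, -0.587, 0.743], [0.0, 0.0, 0.0, 1.0]]
top 393.2227521424847 282.72547700695554 206.79246457652758 [-0.02702284  0.          0.          0.          0.        ] [[0.004, -1.0, -0.001, -0.01], [-0.999, -0.004, -0.032, 0.476], [0.032, 0.001, -0.999, 0.997], [0.0, 0.0, 0.0, 1.0]]
```

View pics/scene0.png

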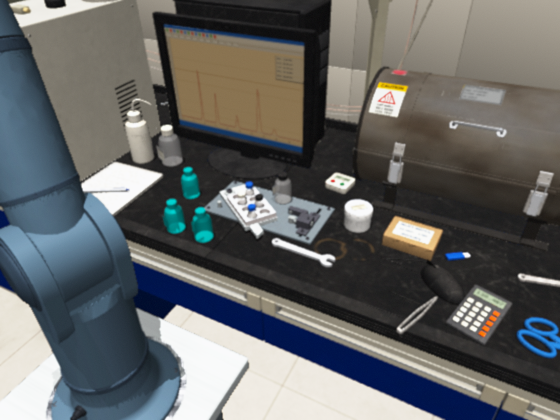

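View pics/top0.png

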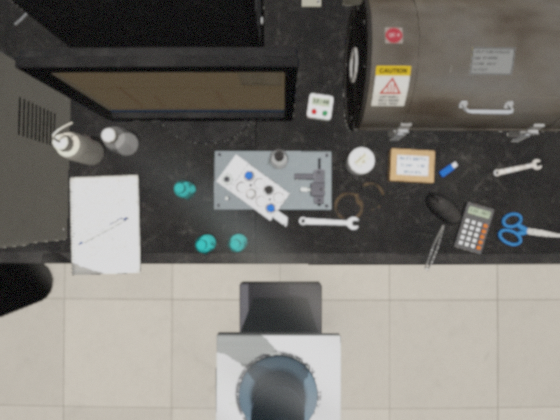

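The top view shows the plate (213–332, 150–210), the tray with its tongue at about (282,220), the bottle at (279,157), the catch block at about (318,180), the tin (361,160), the carton (412,165) and the spanner (330,222). I'll enlarge that area and mark the measured features on it.

```bash
cat > h.py <<'E'
from bench import robot
import cv2,numpy as np
def K(f): return np.array([[f["fx"],0,f["cx"]],[0,f["fy"],f["cy"]],[0,0,1]])
def ray(f,uv):
    n=cv2.undistortPoints(np.array(uv,float).reshape(-1,1,2),K(f),np.array(f["dist"])).reshape(-1,2)
    E=np.array(f["extrinsics"]);R,t=E[:3,:3],E[:3,3]
    return -R.T@t,np.c_[n,np.ones(len(n))]@R
def onz(f,uv,z):
    c,d=ray(f,uv);return c+d*((z-c[2])/d[:,2])[:,None]
def pix(f,P):
    E=np.array(f["extrinsics"]);return cv2.projectPoints(np.array(P,float).reshape(-1,1,3),cv2.Rodrigues(E[:3,:3])[0],E[:3,3],K(f),np.array(f["dist"]))[0].reshape(-1,2)
def crop(f,x0,y0,w,h,k,name):
    cv2.imwrite(name,cv2.resize(f["pixels"][y0:y0+h,x0:x0+w,::-1],None,fx=k,fy=k,interpolation=cv2.INTER_CUBIC))
E
python3 - <<'E'
from h import *
f=robot.grab_frame("top");g=robot.grab_frame("scene")
im=f["pixels"].astype(int)
crop(f,205,140,180,100,4,"pics/topc.png");crop(g,195,160,150,110,5,"pics/scenec.png")
# plate colour & tray mask
print(im[205,225],im[155,230],im[165,235],im[215,277])
hsv=cv2.cvtColor(f["pixels"],cv2.COLOR_RGB2HSV)
E
```

```text
[150 158 160] [154 160 162] [216 216 216] [214 215 215]
```

View pics/topc.png

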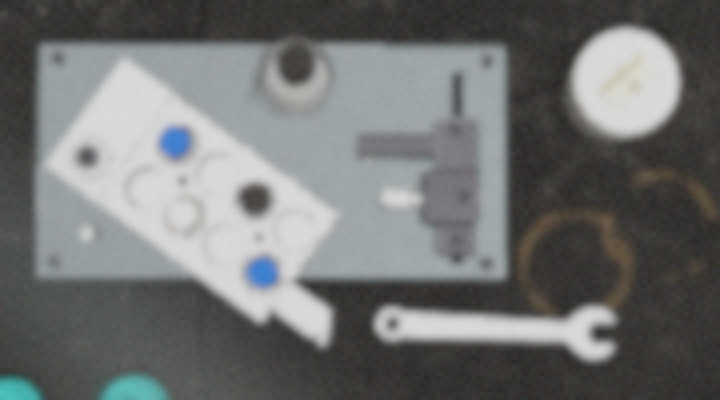

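View pics/scenec.png

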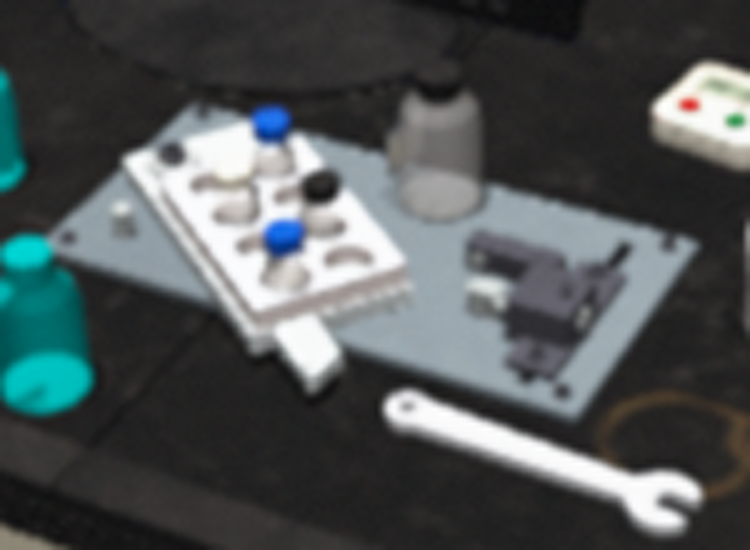

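The enlarged top crop gives, in crop pixels:
- **Plate corners:** about (38,43), (507,43), (510,280), (37,280).
- **Tray:** block from (123,57) to (340,215), pin cap at (87,156), push side along (45,163)–(265,322).
- **Bottle and catch:** bottle cap at (296,62), roller at (400,198), stop arm at (390,147).
- **Vials:** caps are blue, blue, black and white.

Next I'll measure these from masks.

```bash
cat > m.py <<'E'
from h import *
f=robot.grab_frame("top");g=robot.grab_frame("scene")
im=f["pixels"];hsv=cv2.cvtColor(im,cv2.COLOR_RGB2HSV)
roi=np.zeros(im.shape[:2],np.uint8);roi[145:235,208:337]=1
white=((im.min(2)>185)*roi).astype(np.uint8)
plate=((im.min(2)>95)*roi).astype(np.uint8);plate[212:]=0
def big(m):
    return max(cv2.findContours(m,cv2.RETR_EXTERNAL,cv2.CHAIN_APPROX_NONE)[0],key=cv2.contourArea)
c=big(plate);r=cv2.boxPoints(cv2.minAreaRect(c));P=onz(f,r,.008)
print("plate px",r.round(1).tolist(),"\n",P.round(4).tolist())
C=P.mean(0);e=P-np.roll(P,-1,0);L=np.linalg.norm(e,axis=1);print("C",C.round(4),"sides",L.round(4))
l=e[L.argmax()];yaw=np.arctan2(l[1],l[0])-np.pi/2;yaw=(yaw+np.pi/2)%np.pi-np.pi/2
print("yaw deg",np.degrees(yaw))
R=np.array([[np.cos(yaw),-np.sin(yaw)],[np.sin(yaw),np.cos(yaw)]])
pin=C[:2]+R@[0,.11];print("pin",pin.round(4), "pin cap px z.03 pred",pix(f,[[*pin,.03]]))
w=cv2.morphologyEx(white,cv2.MORPH_CLOSE,np.ones((9,9)));w=cv2.morphologyEx(w,cv2.MORPH_OPEN,cv2.getStructuringElement(cv2.MORPH_ELLIPSE,(15,15)))
c=big(w);r=cv2.boxPoints(cv2.minAreaRect(c));P=onz(f,r,.030);e=P-np.roll(P,-1,0);L=np.linalg.norm(e,axis=1)
l=e[L.argmax()];h=np.degrees(np.arctan2(l[1],l[0]))
print("tray px",r.round(1).tolist(),P.round(4).tolist(),"sides",L.round(4),"heading mod180",h)
def cen(F,x0,y0,x1,y1,th):
    p=F["pixels"][y0:y1,x0:x1].max(2);m=(p<th).astype(np.uint8);n,lab,st,ce=cv2.connectedComponentsWithStats(m)
    return [(st[i,4],(ce[i]+[x0,y0]).round(1)) for i in range(1,n) if st[i,4]>8]
cap=cen(f,268,147,292,166,80);print("cap",cap)
E
cat >> m.py <<'E'
for u in ((279,155.5),):print("bottle cap z.088",onz(f,u,.088).round(4))
print("scene cap z.085",onz(g,(195+442/5,160+80/5),.085).round(4),"scene foot z.008",onz(g,(195+440/5,160+197/5),.008).round(4))
for n,u,z in (("tin",(361.5,160.5),.053),("roller tip",(205+383/4,140+198/4),.02),("stop tip",(205+357/4,140+147/4),.03),("tongue end",(205+325/4,140+345/4),.02),("tongue end2",(205+333/4,140+315/4),.02),("spanner L",(205+375/4,140+323/4),.007),("spanner R",(205+618/4,140+330/4),.007),("turq",(240,241),.05),("teal2",(206,241),.05),("cartonLB",(390,182),.03)):print(n,onz(f,u,z).round(4))
E
python3 m.py
```

```text
plate px [[213.0, 150.0], [331.0, 150.0], [331.0, 211.0], [213.0, 211.0]] 
 [[0.6219, 0.1711, 0.008], [0.6229, -0.1322, 0.008], [0.4661, -0.1321, 0.008], [0.465, 0.1695, 0.008]]
C [0.544  0.0191 0.008 ] sides [0.3033 0.1567 0.3016 0.1569]
yaw deg 0.1859640770184255
pin [0.5436 0.1291] pin cap px z.03 pred [[227.83864695 179.52526682]]
tray px [[213.8000030517578, 182.6999969482422], [235.6999969482422, 153.3000030517578], [293.1000061035156, 196.0], [271.29998779296875, 225.39999389648438]] [[0.5354, 0.1642, 0.03], [0.6097, 0.11, 0.03], [0.5029, -0.0346, 0.03], [0.4292, 0.0196, 0.03]] sides [0.0919 0.1798 0.0915 0.1794] heading mod180 53.568915038834405
cap [(np.int32(67), array([279.6, 147.9])), (np.int32(42), array([278.6, 155.5]))]
bottle cap z.088 [[5.951e-01 4.000e-04 8.800e-02]]
scene cap z.085 [[ 0.5927 -0.0057  0.085 ]] scene foot z.008 [[ 5.996e-01 -2.000e-04  8.000e-03]]
tin [[ 0.5893 -0.2016  0.053 ]]
roller tip [[ 0.52   -0.0541  0.02  ]]
stop tip [[ 0.5511 -0.0373  0.03  ]]
tongue end [[ 0.427  -0.0178  0.02  ]]
tongue end2 [[ 0.4459 -0.0228  0.02  ]]
spanner L [[ 0.4409 -0.0498  0.007 ]]
spanner R [[ 0.437  -0.2051  0.007 ]]
turq [[0.3911 0.0953 0.05  ]]
teal2 [[0.3907 0.1785 0.05  ]]
cartonLB [[ 0.5389 -0.2776  0.03  ]]
```

```bash
cat > to.py <<'E'
import sys
from h import *
from scipy.spatial.transform import Rotation as Ro
# target x y z(TCP) and world angle (deg) of tool y; prints turn/shift totals in units, turn first
def to(x,y,z,a):
    s=robot.sense();a=np.radians(a);yy=np.array([np.cos(a),np.sin(a),0]);zz=np.array([0,0,-1.])
    T=np.c_[np.cross(yy,zz),yy,zz];R=s["tcp_rot"]
    tu=Ro.from_matrix(R.T@T).as_rotvec(degrees=True)/5;sh=T.T@(np.array([x,y,z])-s["eef_pos"])/.04
    print("t",round(s["t"],2),"pos",s["eef_pos"].round(4),"F",s["ft_force"].round(1),"op",round(s["opening"],4),"gf",round(s["grasp_force"],1))
    print("turn",tu.round(2),"shift",sh.round(2),"|s|",np.linalg.norm(sh).round(2))
to(*map(float,sys.argv[1:5]))
E
python3 to.py 0.595 -0.001 0.33 53.6
```

```text
t 0.3 pos [0.2427 0.6028 0.4042] F [ 0.1 -0.3 -0.2] op 0.0853 gf 0.0
turn [-0.01  0.    2.89] shift [-16.05  -6.92   1.86] |s| 17.57
```

```bash
python3 -m handwheel '[[[0,0,0.97,0,0,0,1],[0,0,0.96,0,0,0,1],[0,0,0.96,0,0,0,1],[0,0,0,-0.85,-0.37,0.1,1],[0,0,0,-0.85,-0.37,0.1,1],[0,0,0,-0.85,-0.37,0.1,1],[0,0,0,-0.85,-0.37,0.1,1],[0,0,0,-0.85,-0.37,0.1,1],[0,0,0,-0.85,-0.37,0.1,1],[0,0,0,-0.85,-0.37,0.1,1],[0,0,0,-0.85,-0.37,0.1,1],[0,0,0,-0.85,-0.37,0.1,1]]]'; python3 to.py 0.595 -0.001 0.33 53.6
```

```text
t: 1.3
eef_pos: [0.4107, 0.3125, 0.3688]
tcp_rot: [[-0.805, 0.593, 0.0], [0.593, 0.805, 0.001], [0.0, 0.001, -1.0]]
ft_force: [1.2, 0.0, 0.1]
opening: 0.0853
grasp_force: 0.0
t 1.3 pos [0.4107 0.3125 0.3688] F [1.2 0.  0.1] op 0.0853 gf 0.0
turn [ 0.01 -0.    0.01] shift [-8.36 -3.57  0.97] |s| 9.14
```

```bash
python3 -m handwheel '[[[0,0,0,-0.84,-0.36,0.1,1],[0,0,0,-0.84,-0.36,0.1,1],[0,0,0,-0.84,-0.36,0.1,1],[0,0,0,-0.84,-0.36,0.1,1],[0,0,0,-0.84,-0.36,0.1,1],[0,0,0,-0.84,-0.36,0.1,1],[0,0,0,-0.84,-0.36,0.1,1],[0,0,0,-0.84,-0.36,0.1,1],[0,0,0,-0.84,-0.36,0.1,1],[0,0,0,-0.75,-0.32,0.1,1],[0,0,0,0,0,0,1],[0,0,0,0,0,0,1]]]'
python3 - <<'E'
from h import *
f=robot.grab_frame("wrist");cv2.imwrite("pics/wr.png",f["pixels"][:,:,::-1])
c,d=ray(f,[[f["cx"],f["cy"]]]);print(c.round(3),d.round(3))
print(pix(f,[[.595,-.001,.088],[.595,-.001,.008],[.5955,.024,.04]]).round(0).tolist())
E
python3 to.py 0.595 -0.001 0.33 53.6
```

```text
t: 2.3
eef_pos: [0.5937, -0.0008, 0.3285]
tcp_rot: [[-0.802, 0.598, -0.0], [0.598, 0.802, -0.002], [-0.001, -0.001, -1.0]]
ft_force: [-0.1, 0.0, -0.4]
opening: 0.0855
grasp_force: 0.0
[0.534 0.043 0.299] [[ 0.235 -0.176 -0.956]]
[[279.0, 220.0], [279.0, 194.0], [301.0, 187.0]]
t 2.35 pos [0.5933 0.0017 0.3284] F [-0.2  0.5  0.3] op 0.0854 gf 0.0
turn [-0.   -0.01 -0.02] shift [-0.07 -0.03 -0.04] |s| 0.09
```

View pics/wr.png

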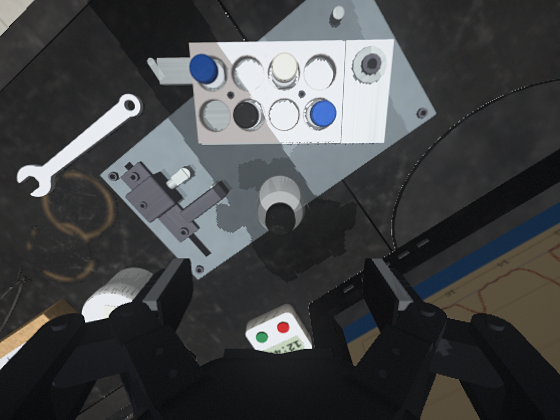

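The wrist view shows the bottle cap at about (281,217), 3 px from where I predicted it. The tray and all four vials are clear, and the monitor's lower corner is at about (310,303) near the right finger. I'll triangulate that corner before going down.

```bash
cat > mon.py <<'E'
from h import *
f=robot.grab_frame("wrist");t=robot.grab_frame("top");g=robot.grab_frame("scene")
def tri(*o):
    A=np.zeros((3,3));b=np.zeros(3)
    for F,u in o:
        c,d=ray(F,[u]);d=d[0]/np.linalg.norm(d[0]);M=np.eye(3)-np.outer(d,d);A+=M;b+=M@c
    return np.linalg.solve(A,b)
print("mon wrist+scene",tri((f,(311,304)),(g,(311,163))).round(3),"wrist+top",tri((f,(311,304)),(t,(290,121))).round(3),"scene+top",tri((g,(311,163)),(t,(290,121))).round(3))
print("bottle cap wrist",onz(f,(281,217),.088).round(4),"foot",onz(f,(282,194),.008).round(4))
for n,u,z in (("stop button end",(226,188),.03),("roller end",(190,173),.02),("block corner free/push",(190,42),.034),("block corner free/far",(198,143),.034),("corner far/pin",(386,143),.034),("pin cap",(370,65),.04),("tongue end lo",(150,60),.02),("tongue end hi",(158,82),.02)):print(n,onz(f,u,z).round(4))
E
python3 mon.py
```

```text
mon wrist+scene [ 0.688 -0.032  0.072] wrist+top [ 0.682 -0.026  0.071] scene+top [ 0.683 -0.032  0.08 ]
bottle cap wrist [[0.593  0.0047 0.088 ]] foot [[0.5963 0.0048 0.008 ]]
stop button end [[ 0.5554 -0.0312  0.03  ]]
roller end [[ 0.5242 -0.0526  0.02  ]]
block corner free/push [[0.4448 0.0233 0.034 ]]
block corner free/far [[ 0.5086 -0.024   0.034 ]]
corner far/pin [[0.6077 0.1101 0.034 ]]
pin cap [[0.545  0.1292 0.04  ]]
tongue end lo [[ 0.4302 -0.0148  0.02  ]]
tongue end hi [[ 0.4469 -0.0214  0.02  ]]
```

```bash
python3 -m handwheel '[[[0,0,0,0,0.02,0.6,1],[0,0,0,0,0,0.6,1],[0,0,0,0,0,0.6,1],[0,0,0,0,0,0.6,1],[0,0,0,0,0,0.4,1],[0,0,0,0,0,0.2,1],[0,0,0,0,0,0,1]]]'; python3 to.py 0.594 0.002 0.207 53.6
```

```text
t: 3.08
eef_pos: [0.5924, 0.0049, 0.2067]
tcp_rot: [[-0.807, 0.591, -0.004], [0.591, 0.807, 0.0], [0.004, -0.002, -1.0]]
ft_force: [-1.0, 0.4, -0.8]
opening: 0.0856
grasp_force: 0.0
t 3.08 pos [0.5924 0.0049 0.2067] F [-1.   0.4 -0.8] op 0.0856 gf 0.0
turn [-0.03 -0.04  0.03] shift [-0.08 -0.03 -0.01] |s| 0.08
```

```bash
python3 -m handwheel '[[[0,0,0,-0.04,0,0,0.4],[0,0,0,0,0,0,-0.1],[0,0,0,0,0,0,-0.4],[0,0,0,0,0,0,-0.6],[0,0,0,0,0,0,-1],[0,0,0,0,0,0,-1],[0,0,0,0,0,0,-1],[0,0,0,0,0,0,-1]]]'; python3 to.py 0.594 0.002 0.207 53.6
```

```text
t: 3.75
eef_pos: [0.5964, 0.0021, 0.2107]
tcp_rot: [[-0.805, 0.593, 0.004], [0.593, 0.805, 0.001], [-0.003, 0.003, -1.0]]
ft_force: [-0.5, 0.2, 6.2]
opening: 0.041
grasp_force: 61.3
t 3.75 pos [0.5964 0.0021 0.2107] F [-0.5  0.2  6.2] op 0.041 gf 61.3
turn [0.03 0.03 0.  ] shift [ 0.05 -0.04  0.09] |s| 0.11
```

```bash
python3 -m handwheel '[[[0,0,0,0,0,-0.2,-1],[0,0,0,0,0,-0.5,-1],[0,0,0,0,0,-0.6,-1],[0,0,0,0,0,-0.6,-1],[0,0,0,0,0,-0.6,-1],[0,0,0,0,0,-0.5,-1],[0,0,0,0,0,0,-1]]]'; python3 to.py 0.445 -0.285 0.327 53.6
python3 - <<'E'
from h import *
f=robot.grab_frame("scene");crop(f,180,110,200,150,4,"pics/lift.png")
E
```

```text
t: 4.33
eef_pos: [0.5967, 0.0016, 0.3336]
tcp_rot: [[-0.805, 0.594, 0.009], [0.594, 0.805, 0.001], [-0.006, 0.006, -1.0]]
ft_force: [2.0, 0.7, -0.7]
opening: 0.0408
grasp_force: 61.0
t 4.33 pos [0.5967 0.0016 0.3336] F [ 2.   0.7 -0.7] op 0.0408 gf 61.0
turn [ 0.07  0.07 -0.  ] shift [-1.2  -8.02  0.17] |s| 8.11
```

View pics/lift.png

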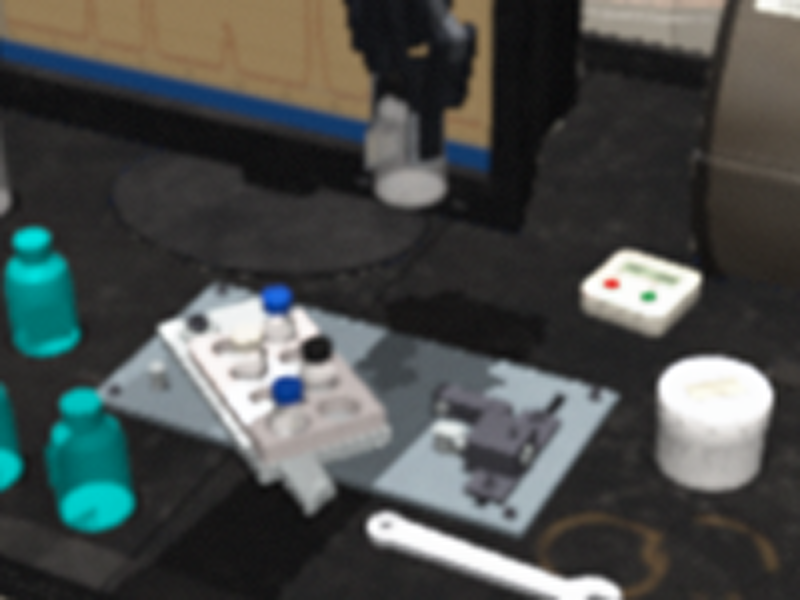

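The bottle is held upright and clear of the plate, with its foot at about (282,157) in the scene image. The tray and all four vials haven't moved.

```bash
python3 -m handwheel '[[[0.06,0.06,0,0,0,0,-1],[0,0,0,-0.13,-0.85,0,-1],[0,0,0,-0.13,-0.9,0,-1],[0,0,0,-0.13,-0.9,0,-1],[0,0,0,-0.13,-0.9,0,-1],[0,0,0,-0.13,-0.9,0,-1],[0,0,0,-0.13,-0.9,0,-1],[0,0,0,-0.13,-0.9,0,-1],[0,0,0,-0.13,-0.9,0,-1],[0,0,0,-0.13,-0.87,0,-1],[0,0,0,0,0,0.5,-1],[0,0,0,0,0,0.5,-1]]]'; python3 to.py 0.445 -0.285 0.206 53.6
python3 - <<'E'
from h import *
p=robot.sense()["eef_pos"];f=robot.grab_frame("scene")
print([(dz,pix(f,[[p[0],p[1],p[2]-dz]]).round(0).tolist()) for dz in (.195,.2,.205,.21)])
q=pix(f,[[p[0],p[1],p[2]-.17]])[0].astype(int);print(q);crop(f,q[0]-50,q[1]-45,100,80,6,"pics/held.png")
E
```

```text
t: 5.38
eef_pos: [0.4398, -0.2871, 0.2893]
tcp_rot: [[-0.801, 0.599, -0.008], [0.599, 0.801, -0.002], [0.005, -0.006, -1.0]]
ft_force: [-0.0, 0.6, -0.6]
opening: 0.0411
grasp_force: 61.0
t 5.38 pos [ 0.4398 -0.2871  0.2893] F [-0.   0.6 -0.6] op 0.0411 gf 61.0
turn [-0.07 -0.06 -0.08] shift [-0.07  0.12  2.08] |s| 2.09
[(0.195, [[375.0, 241.0]]), (0.2, [[375.0, 243.0]]), (0.205, [[375.0, 245.0]]), (0.21, [[374.0, 247.0]])]
[376 231]
```

View pics/held.png

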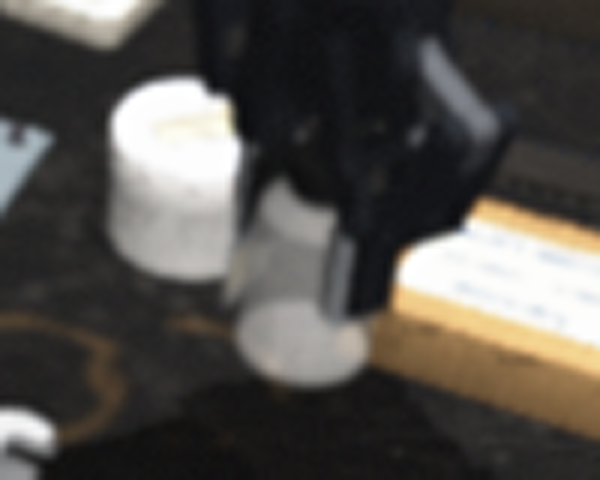

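The bottle hangs upright with its foot centred near (376,243), which puts the foot about 0.200 m below the TCP. The bench below it is free. I'll lower until I feel contact.

```bash
python3 -m handwheel '[[[0,0,0,-0.03,0.08,0.6,-1],[0,0,0,0,0,0.6,-1],[0,0,0,0,0,0.5,-1],[0,0,0,0,0,0.2,-1],[0,0,0,0,0,0,-1],[0,0,0,0,0,0,-1]]]'; python3 to.py 0.445 -0.285 0.2 53.6
```

```text
t: 5.93
eef_pos: [0.4442, -0.2818, 0.2136]
tcp_rot: [[-0.805, 0.593, -0.009], [0.593, 0.805, -0.0], [0.007, -0.006, -1.0]]
ft_force: [0.7, -0.2, -0.1]
opening: 0.0411
grasp_force: 61.1
t 5.93 pos [ 0.4442 -0.2818  0.2136] F [ 0.7 -0.2 -0.1] op 0.0411 gf 61.1
turn [-0.07 -0.08  0.01] shift [-0.06 -0.05  0.34] |s| 0.35
```

```bash
python3 -m handwheel '[[[-0.07,-0.07,0,0,0,0.15,-1],[0,0,0,0,0,0.06,-1],[0,0,0,0,0,0.05,-1],[0,0,0,0,0,0,-1]]]'; python3 to.py 0.445 -0.285 0.2 53.6
```

```text
t: 6.27
eef_pos: [0.4445, -0.2822, 0.2039]
tcp_rot: [[-0.805, 0.593, 0.002], [0.593, 0.805, 0.0], [-0.001, 0.001, -1.0]]
ft_force: [-0.3, -0.1, -1.8]
opening: 0.0411
grasp_force: 61.1
t 6.27 pos [ 0.4445 -0.2822  0.2039] F [-0.3 -0.1 -1.8] op 0.0411 gf 61.1
turn [0.01 0.01 0.  ] shift [-0.05 -0.05  0.1 ] |s| 0.12
```

```bash
python3 -m handwheel '[[[0,0,0,0,0,0.04,-1],[0,0,0,0,0,0.04,-1],[0,0,0,0,0,0,-1]]]'; python3 -m handwheel '[[[0,0,0,0,0,0,-1]]]'
```

```text
t: 6.52
eef_pos: [0.4448, -0.2827, 0.2026]
tcp_rot: [[-0.805, 0.593, 0.002], [0.593, 0.805, 0.002], [-0.001, 0.003, -1.0]]
ft_force: [-3.3, 3.0, 13.7]
opening: 0.0409
grasp_force: 62.5
t: 6.6
eef_pos: [0.4448, -0.2827, 0.2026]
tcp_rot: [[-0.805, 0.593, 0.002], [0.593, 0.805, 0.002], [-0.001, 0.003, -1.0]]
ft_force: [-3.9, 3.2, 13.1]
opening: 0.0411
grasp_force: 62.5
```

```bash
python3 -m handwheel '[[[0,0,0,0,0,-0.03,-1],[0,0,0,0,0,0,-1],[0,0,0,0,0,0,-0.1],[0,0,0,0,0,0,0.4],[0,0,0,0,0,0,1],[0,0,0,0,0,0,1],[0,0,0,0,0,0,1],[0,0,0,0,0,0,1]]]'; python3 -m handwheel '[[[0,0,0,0,0,-0.2,1],[0,0,0,0,0,-0.6,1],[0,0,0,0,0,-0.8,1],[0,0,0,0,0,-0.8,1],[0,0,0,0,0,-0.8,1],[0,0,0,0,0,0,1]]]';  python3 - <<'E'
from h import *
f=robot.grab_frame("scene");crop(f,205,160,200,130,4,"pics/placed.png")
E
```

```text
t: 7.27
eef_pos: [0.4443, -0.2821, 0.2014]
tcp_rot: [[-0.805, 0.593, 0.001], [0.593, 0.805, 0.0], [-0.0, 0.001, -1.0]]
ft_force: [-0.0, 0.5, 1.0]
opening: 0.0853
grasp_force: 0.0
t: 7.77
eef_pos: [0.4464, -0.2845, 0.3367]
tcp_rot: [[-0.804, 0.594, 0.014], [0.594, 0.805, -0.005], [-0.014, 0.004, -1.0]]
ft_force: [1.2, -0.6, 0.4]
opening: 0.0856
grasp_force: 0.0
```

View pics/placed.png

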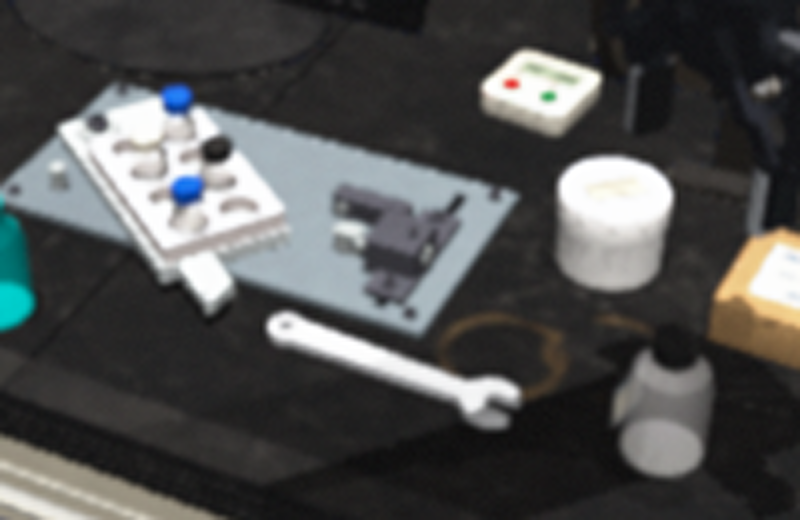

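The bottle stands upright on the bench right of the plate, clear of the tin, carton and spanner. The tray still holds four vials. Next I'll shut the fingers and go to the push side: tool centre at tray (130, -41), then down.

```bash
python3 to.py 0.433 0.049 0.3 53.6
```

```text
t 7.82 pos [ 0.4457 -0.2836  0.3341] F [ 0.7  0.3 -0.1] op 0.0854 gf 0.0
turn [ 0.04  0.11 -0.  ] shift [5.19 6.5  0.85] |s| 8.36
```

```bash
python3 -m handwheel '[[[0,0,0,0.57,0.71,0.05,-1],[0,0,0,0.57,0.71,0.1,-1],[0,0,0,0.57,0.71,0.1,-1],[0,0,0,0.57,0.71,0.1,-1],[0,0,0,0.57,0.71,0.1,-1],[0,0,0,0.57,0.71,0.1,-1],[0,0,0,0.57,0.71,0.1,-1],[0,0,0,0.57,0.71,0.1,-1],[0,0,0,0.57,0.71,0.1,-1],[0,0,0,0.06,0.11,0,-1],[0,0,0,0,0,0,-1],[0,0,0,0,0,0,-1]]]'
python3 - <<'E'
from h import *
f=robot.grab_frame("wrist");cv2.imwrite("pics/wr2.png",f["pixels"][:,:,::-1])
x=np.array([-.594,-.805]);y=np.array([.805,-.594]);p=np.array([.5435,.129])
for n,a,b,z in(("push corner",.15,-.02,.02),("contact",.13,-.02,.02),("tool tip",.13,-.041,.014)):print(n,pix(f,[[*(p+a*x+b*y),z]]).round(0).tolist())
E
python3 to.py 0.433 0.049 0.186 53.6
```

```text
t: 8.82
eef_pos: [0.4309, 0.0499, 0.2951]
tcp_rot: [[-0.806, 0.592, -0.0], [0.592, 0.806, -0.001], [-0.0, -0.001, -1.0]]
ft_force: [0.9, -0.9, -0.3]
opening: -0.0001
grasp_force: 0.0
push corner [[256.0, 231.0]]
contact [[279.0, 231.0]]
tool tip [[279.0, 207.0]]
t 8.87 pos [0.4311 0.0489 0.2953] F [ 0.5 -0.8  0.8] op 0.0002 gf 0.0
turn [-0.01  0.01 -0.01] shift [-0.04  0.03  2.73] |s| 2.73
```

View pics/wr2.png

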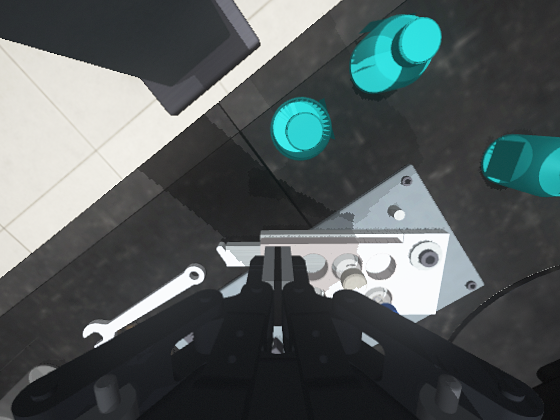

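The wrist view shows the tray's push corner at about (261,230), close to the predicted (256,231), with the side edge on row 231 as expected. The turquoise bottle at (300,130) is well clear of the fingers. Going down now, shifted 4 mm toward the pin.

```bash
python3 -m handwheel '[[[0,0,0,0,0.1,0.6,-1],[0,0,0,0,0,0.6,-1],[0,0,0,0,0,0.6,-1],[0,0,0,0,0,0.6,-1],[0,0,0,0,0,0.3,-1],[0,0,0,0,0,0,-1],[0,0,0,0,0,0,-1]]]'; python3 to.py 0.435 0.052 0.186 53.6
```

```text
t: 9.45
eef_pos: [0.4337, 0.0515, 0.1874]
tcp_rot: [[-0.803, 0.596, -0.0], [0.596, 0.803, -0.001], [-0.0, -0.001, -1.0]]
ft_force: [-0.3, -0.1, 0.8]
opening: -0.0001
grasp_force: 0.0
t 9.45 pos [0.4337 0.0515 0.1874] F [-0.3 -0.1  0.8] op -0.0001 gf 0.0
turn [-0.02  0.   -0.04] shift [-0.02  0.03  0.03] |s| 0.05
```

```bash
cat > st.py <<'E'
from h import *
s=robot.sense();p=s["eef_pos"];pin=np.array([.5435,.129]);R=s["tcp_rot"];F=s["ft_force"]
d=p[:2]-pin;th=np.degrees(np.arctan2(R[1,1],R[0,1]))-180
r=np.hypot(*d);ang=np.degrees(np.arctan2(d[1],d[0]))+np.degrees(np.arcsin(.031/r))
print("t",round(s["t"],2),"p",p.round(4),"toolhead",th.round(1),"r",r.round(4),"tray heading if touching",ang.round(2),"F push(+=resist)",(F@R[:,0]).round(1),"F",F.round(1))
E
python3 -m handwheel '[[[0,0,0,-0.05,0,0,-1],[0,0,0,-0.05,0,0,-1],[0,0,0,-0.05,0,0,-1],[0,0,0,-0.04,0,0,-1],[0,0,0,-0.03,0,0,-1]]]'; python3 st.py; python3 -m handwheel '[[[0,0,0,-0.03,0,0,-1],[0,0,0,-0.03,0,0,-1],[0,0,0,-0.03,0,0,-1]]]'; python3 st.py
```

```text
t: 9.87
eef_pos: [0.4416, 0.0482, 0.1884]
tcp_rot: [[-0.805, 0.593, 0.003], [0.593, 0.805, 0.001], [-0.002, 0.002, -1.0]]
ft_force: [0.2, -0.4, 1.7]
opening: 0.0001
grasp_force: 0.0
t 9.87 p [0.4416 0.0482 0.1884] toolhead -126.4 r 0.1301 tray heading if touching -127.79 F push(+=resist) -0.4 F [ 0.2 -0.4  1.7]
t: 10.12
eef_pos: [0.4439, 0.0461, 0.1878]
tcp_rot: [[-0.805, 0.593, 0.001], [0.593, 0.805, 0.0], [-0.001, 0.001, -1.0]]
ft_force: [0.3, 0.1, -0.1]
opening: -0.0001
grasp_force: 0.0
t 10.12 p [0.4439 0.0461 0.1878] toolhead -126.4 r 0.1295 tray heading if touching -126.39 F push(+=resist) -0.2 F [ 0.3  0.1 -0.1]
```

```bash
python3 -m handwheel '[[[0,0,-0.1,-0.03,-0.01,0,-1],[0,0,-0.2,-0.06,-0.01,0,-1],[0,0,-0.2,-0.06,-0.02,0,-1]]]' >/dev/null; python3 st.py;python3 -m handwheel '[[[0,0,-0.2,-0.06,-0.01,0,-1],[0,0,-0.2,-0.06,-0.02,0,-1],[0,0,-0.2,-0.06,-0.01,0,-1]]]' >/dev/null; python3 st.py
```

```text
t 10.37 p [0.4471 0.0417 0.1875] toolhead -123.8 r 0.13 tray heading if touching -124.04 F push(+=resist) 3.8 F [-3.   2.3  3.2]
t 10.62 p [0.4525 0.0359 0.1875] toolhead -120.8 r 0.1302 tray heading if touching -120.57 F push(+=resist) 3.1 F [-3.4  0.5  1.4]
```

```bash
python3 -m handwheel '[[[0,0,-0.24,-0.07,-0.02,0,-1],[0,0,-0.24,-0.07,-0.01,0,-1],[0,0,-0.24,-0.07,-0.02,0,-1],[0,0,-0.24,-0.07,-0.01,0,-1],[0,0,-0.24,-0.07,-0.02,0,-1],[0,0,-0.24,-0.07,-0.02,0,-1]]]' >/dev/null; python3 st.py;python3 -m handwheel '[[[0,0,-0.24,-0.07,-0.02,0,-1],[0,0,-0.24,-0.07,-0.01,0,-1],[0,0,-0.24,-0.07,-0.02,0,-1],[0,0,-0.24,-0.07,-0.02,0,-1]]]' >/dev/null; python3 st.py
```

```text
t 11.12 p [0.4663 0.0243 0.1877] toolhead -113.6 r 0.1301 tray heading if touching -112.63 F push(+=resist) 1.9 F [-2.   0.1 -1.3]
t 11.45 p [0.4756 0.0178 0.1878] toolhead -108.8 r 0.1303 tray heading if touching -107.65 F push(+=resist) 2.2 F [-2.2  0.3 -0.5]
```

```bash
python3 -m handwheel '[[[0,0,-0.12,-0.04,-0.01,0,-1],[0,0,-0.12,-0.03,-0.01,0,-1],[0,0,-0.12,-0.04,-0.01,0,-1]]]' >/dev/null; python3 st.py;python3 -m handwheel '[[[0,0,-0.12,-0.03,-0.01,0,-1],[0,0,-0.12,-0.04,-0.01,0,-1],[0,0,-0.12,-0.03,-0.01,0,-1]]]' >/dev/null; python3 st.py;python3 -m handwheel '[[[0,0,-0.1,-0.03,-0.01,0,-1],[0,0,-0.1,-0.03,-0.01,0,-1]]]' >/dev/null; python3 st.py
```

```text
t 11.7 p [0.479  0.0156 0.1878] toolhead -107.0 r 0.1305 tray heading if touching -105.86 F push(+=resist) 3.2 F [-3.2  0.2  0.3]
t 11.95 p [0.4828 0.0133 0.1879] toolhead -105.2 r 0.1307 tray heading if touching -103.95 F push(+=resist) 2.0 F [-2.   0.4 -0.7]
t 12.12 p [0.4851 0.012  0.1879] toolhead -104.2 r 0.1308 tray heading if touching -102.81 F push(+=resist) 1.2 F [-0.9  1.3 -0.7]
```

```bash
echo 'import sys
sys.exit(abs(F@R[:,0])>5)' >> st.py
python3 -m handwheel '[[[0,0,-0.1,-0.03,-0.01,0,-1],[0,0,-0.1,-0.03,-0.01,0,-1]]]' >/dev/null; python3 st.py && python3 -m handwheel '[[[0,0,-0.1,-0.03,-0.01,0,-1],[0,0,-0.1,-0.03,-0.01,0,-1]]]' >/dev/null && python3 st.py && python3 -m handwheel '[[[0,0,-0.1,-0.03,-0.01,0,-1],[0,0,-0.1,-0.03,-0.01,0,-1]]]' >/dev/null && python3 st.py && python3 -m handwheel '[[[0,0,-0.1,-0.03,0,0,-1],[0,0,-0.1,-0.03,-0.01,0,-1]]]' >/dev/null && python3 st.py
```

```text
t 12.28 p [0.4872 0.0107 0.1879] toolhead -103.2 r 0.1311 tray heading if touching -101.78 F push(+=resist) 2.6 F [-2.1  2.5  0.2]False
```

```bash
sed -i 's/sys.exit(.*/sys.exit(int(abs(F@R[:,0])>5))/' st.py
python3 -m handwheel '[[[0,0,-0.1,-0.03,-0.01,0,-1],[0,0,-0.1,-0.03,-0.01,0,-1]]]' >/dev/null && python3 st.py && python3 -m handwheel '[[[0,0,-0.1,-0.03,-0.01,0,-1],[0,0,-0.1,-0.03,-0.01,0,-1]]]' >/dev/null && python3 st.py && python3 -m handwheel '[[[0,0,-0.1,-0.03,0,0,-1],[0,0,-0.1,-0.03,-0.01,0,-1]]]' >/dev/null && python3 st.py
```

```text
t 12.45 p [0.4892 0.0093 0.1878] toolhead -102.2 r 0.1315 tray heading if touching -100.76 F push(+=resist) 2.5 F [-2.3  1.3  0.6]
t 12.62 p [0.4913 0.0078 0.1878] toolhead -101.2 r 0.132 tray heading if touching -99.72 F push(+=resist) 2.1 F [-1.6  2.6 -0.4]
t 12.78 p [0.4934 0.0068 0.1878] toolhead -100.2 r 0.132 tray heading if touching -98.71 F push(+=resist) 2.3 F [-1.8  2.7  1.5]
```

```bash
python3 -m handwheel '[[[0,0,-0.1,-0.03,0,0,-1],[0,0,-0.1,-0.03,0,0,-1]]]' >/dev/null && python3 st.py && python3 -m handwheel '[[[0,0,-0.1,-0.03,0,0,-1],[0,0,-0.1,-0.03,-0.01,0,-1]]]' >/dev/null && python3 st.py && python3 -m handwheel '[[[0,0,-0.1,-0.03,0,0,-1]]]' >/dev/null && python3 st.py && python3 -m handwheel '[[[0,0,-0.1,-0.03,0,0,-1]]]' >/dev/null && python3 st.py
```

```text
t 12.95 p [0.4957 0.0061 0.1878] toolhead -99.2 r 0.1319 tray heading if touching -97.67 F push(+=resist) 2.6 F [-2.5  1.   2.6]
t 13.12 p [0.497  0.0055 0.1875] toolhead -98.3 r 0.1319 tray heading if touching -97.06 F push(+=resist) 6.5 F [-6.3  1.7  3.9]
```

```bash
python3 -m handwheel '[[[0,0,-0.08,-0.02,0,0,-1]]]' >/dev/null ; python3 st.py; python3 -m handwheel '[[[0,0,-0.08,-0.02,0,0,-1]]]' >/dev/null ; python3 st.py
```

```text
t 13.2 p [0.4973 0.0054 0.1873] toolhead -97.9 r 0.1319 tray heading if touching -96.91 F push(+=resist) 7.1 F [-6.9  2.   3.8]
t 13.28 p [0.4978 0.0055 0.1872] toolhead -97.4 r 0.1317 tray heading if touching -96.68 F push(+=resist) 7.8 F [-7.5  2.9  5.2]
```

```bash
python3 -m handwheel '[[[0,0,-0.06,-0.02,0,0,-1]]]' >/dev/null ; python3 st.py
```

```text
t 13.37 p [0.4984 0.0055 0.1871] toolhead -97.1 r 0.1315 tray heading if touching -96.44 F push(+=resist) 6.9 F [-6.7  1.7  5. ]
```

```bash
for i in 1; do python3 -m handwheel '[[[0,0,-0.06,-0.02,0,0,-1]]]' >/dev/null ; python3 st.py;  python3 -m handwheel '[[[0,0,-0.06,-0.02,0,0,-1]]]' >/dev/null ; python3 st.py; done
```

```text
t 13.45 p [0.4989 0.0054 0.187 ] toolhead -96.8 r 0.1314 tray heading if touching -96.18 F push(+=resist) 7.4 F [-7.2  1.8  5. ]
t 13.53 p [0.4995 0.0054 0.187 ] toolhead -96.5 r 0.1312 tray heading if touching -95.92 F push(+=resist) 9.3 F [-9.2  1.4  5.1]
```

```bash
python3 -m handwheel '[[[0,0,-0.06,-0.02,0,0,-1]]]' >/dev/null ; python3 st.py;  python3 -m handwheel '[[[0,0,-0.06,-0.02,0,0,-1]]]' >/dev/null ; python3 st.py
```

```text
t 13.62 p [0.5002 0.0052 0.1869] toolhead -96.2 r 0.1311 tray heading if touching -95.62 F push(+=resist) 9.1 F [-9.   1.1  5.9]
t 13.7 p [0.5007 0.0051 0.1869] toolhead -95.9 r 0.131 tray heading if touching -95.36 F push(+=resist) 9.1 F [-8.9  1.7  6.2]
```

```bash
python3 -m handwheel '[[[0,0,-0.06,-0.02,0,0,-1]]]' >/dev/null ; python3 st.py;  python3 -m handwheel '[[[0,0,-0.06,-0.02,0,0,-1]]]' >/dev/null ; python3 st.py
```

```text
t 13.78 p [0.5013 0.005  0.1868] toolhead -95.6 r 0.131 tray heading if touching -95.1 F push(+=resist) 11.0 F [-10.7   2.5   7.4]
t 13.87 p [0.5019 0.0049 0.1867] toolhead -95.3 r 0.1309 tray heading if touching -94.85 F push(+=resist) 10.9 F [-10.6   2.2   7.5]
```

```bash
python3 -m handwheel '[[[0,0,-0.06,-0.02,0,0,-1]]]' >/dev/null ; python3 st.py;  python3 -m handwheel '[[[0,0,-0.06,-0.02,0,0,-1]]]' >/dev/null ; python3 st.py
```

```text
t 13.95 p [0.5024 0.0047 0.1866] toolhead -95.1 r 0.1309 tray heading if touching -94.58 F push(+=resist) 10.9 F [-10.8   0.9   7.1]
t 14.03 p [0.5033 0.0046 0.1866] toolhead -94.8 r 0.1308 tray heading if touching -94.19 F push(+=resist) 9.3 F [-9.2  1.   7. ]
```

```bash
python3 -m handwheel '[[[0,0,-0.06,-0.02,0,0,-1]]]' >/dev/null ; python3 st.py
```

```text
t 14.12 p [0.5051 0.0041 0.1868] toolhead -94.5 r 0.1306 tray heading if touching -93.36 F push(+=resist) 3.3 F [-3.4 -1.3  1.4]
```

```bash
python3 -m handwheel '[[[0,0,-0.06,-0.02,0,0,-1]]]' >/dev/null ; python3 st.py
```

```text
t 14.2 p [0.5072 0.0038 0.1871] toolhead -94.2 r 0.1303 tray heading if touching -92.41 F push(+=resist) 5.3 F [-5.3 -0.   0.4]
```

```bash
python3 -m handwheel '[[[0,0,-0.06,-0.02,0,0,-1]]]' >/dev/null ; python3 st.py
```

```text
t 14.28 p [0.5076 0.0038 0.1871] toolhead -93.9 r 0.1303 tray heading if touching -92.22 F push(+=resist) 6.2 F [-6.2 -1.   4.9]
```

```bash
python3 -m handwheel '[[[0,0,-0.03,-0.02,0,0,-1]]]' >/dev/null ; python3 st.py
```

```text
t 14.37 p [0.5079 0.0038 0.187 ] toolhead -93.7 r 0.1302 tray heading if touching -92.07 F push(+=resist) 8.6 F [-8.5  0.6  6.3]
```

The force peaked at 11 N, dropped to 3 N as the catch snapped, and then rose with almost no motion. That is the stop, so I'm easing off and backing away.

```bash
python3 -m handwheel '[[[0,0,0,0.06,0,0,-1],[0,0,0,0.08,0,0,-1],[0,0,0,0.1,0,0,-1],[0,0,0,0.1,0,0,-1],[0,0,0,0,0,0,-1]]]' >/dev/null ; python3 st.py; python3 -m handwheel '[[[0,0,0,0,0,-0.5,-1],[0,0,0,0,0,-0.8,-1],[0,0,0,0,0,-0.8,-1],[0,0,0,0.6,0,-0.7,-1],[0,0,0,0.8,0,-0.2,-1],[0,0,0,0.8,0,0,-1],[0,0,0,0,0,0,-1]]]' >/dev/null; python3 st.py
python3 - <<'E'
from h import *
a=robot.grab_frame("top");b=robot.grab_frame("scene")
A=cv2.resize(a["pixels"][140:240,205:355],None,fx=4,fy=4,interpolation=cv2.INTER_CUBIC)
cv2.imwrite("pics/end_top.png",A[:,:,::-1]);crop(b,195,150,150,110,5,"pics/end_sc.png")
E
```

```text
t 14.78 p [0.4965 0.0055 0.1881] toolhead -93.7 r 0.1322 tray heading if touching -97.25 F push(+=resist) -0.1 F [0.1 0.1 0. ]
t 15.37 p [0.4026 0.0108 0.3066] toolhead -93.7 r 0.1839 tray heading if touching -130.3 F push(+=resist) 1.2 F [-1.1  1.  -1.4]
```

View pics/end_sc.png

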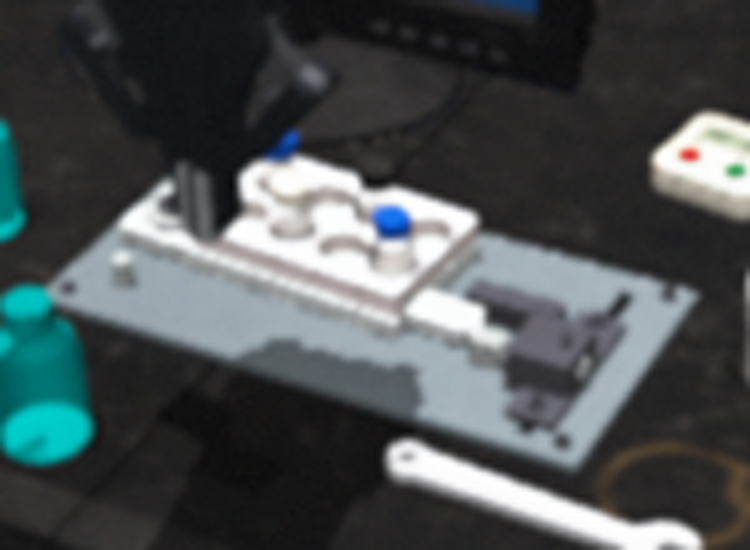

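In the scene crop the tray is at home, with its tongue in past the roller at about (490,325). White and blue caps stand at (290,190) and (392,222). The rear blue and black caps are hidden by the gripper or lost against the dark bench, so I'll move the arm clear and check all four by numbers.

```bash
python3 -m handwheel '[[[0,0,0,0.4,0.8,-0.3,-1],[0,0,0,0.2,0.9,-0.3,-1],[0,0,0,0,0.9,-0.4,-1],[0,0,0,0,0.9,-0.4,-1],[0,0,0,0,0.9,-0.4,-1],[0,0,0,0,0.9,0,-1],[0,0,0,0,0.9,0,-1],[0,0,0,0,0,0,-1]]]'
cat > chk.py <<'E'
from h import *
T=robot.grab_frame("top");S=robot.grab_frame("scene");pin=np.array([.5435,.129])
old=cv2.imread("pics/top0.png")[:,:,::-1]
def blobs(im,roi):
    x0,y0,x1,y1=roi;p=im[y0:y1,x0:x1].astype(int);out=[]
    blue=(p[...,2]-p[...,0]>50)&(p[...,2]>110);black=p.max(2)<100
    for n,m in(("blue",blue),("black",black)):
        k,l,st,ce=cv2.connectedComponentsWithStats(m.astype(np.uint8))
        out+=[(n,st[i,4],(ce[i]+[x0,y0]).round(1),st[i,2:4]) for i in range(1,k) if 5<st[i,4]<200]
    return out
def tc(u,h,z=.064):
    P=onz(T,u,z)[0][:2]-pin;h=np.radians(h);return (np.array([[np.cos(h),np.sin(h)],[-np.sin(h),np.cos(h)]])@P*1e3).round(0)
print("before");[print(n,a,u,wh,tc(u,-126.4)) for n,a,u,wh in blobs(old,(218,155,290,212))]
im=T["pixels"]
roi=np.zeros(im.shape[:2],np.uint8);roi[145:215,208:337]=1
w=((im.min(2)>185)*roi).astype(np.uint8)
w=cv2.morphologyEx(w,cv2.MORPH_CLOSE,np.ones((9,9)));w=cv2.morphologyEx(w,cv2.MORPH_OPEN,np.ones((15,15)))
c=max(cv2.findContours(w,cv2.RETR_EXTERNAL,cv2.CHAIN_APPROX_NONE)[0],key=cv2.contourArea);r=cv2.boxPoints(cv2.minAreaRect(c));P=onz(T,r,.03)[:,:2]
e=P-np.roll(P,-1,0);l=e[np.linalg.norm(e,axis=1).argmax()];h=np.degrees(np.arctan2(l[1],l[0]))%180-180
print("tray now heading",h.round(2),np.linalg.norm(e,axis=1).round(3),r.round(0).tolist())
print("after");[print(n,a,u,wh,tc(u,h)) for n,a,u,wh in blobs(im,(218,155,312,212))]
print("white cap",im[192:194,249:252].reshape(-1,3).mean(0))
print("scene");old=cv2.imread("pics/scene0.png")[:,:,::-1]
for q in(old,S["pixels"]):print([(n,a,u.tolist(),wh.tolist()) for n,a,u,wh in blobs(q,(225,170,300,225)) if n=="blue"])
E
python3 chk.py
```

```text
t: 16.13
eef_pos: [0.4009, 0.269, 0.3814]
tcp_rot: [[-0.998, 0.055, 0.005], [0.055, 0.998, 0.008], [-0.005, 0.009, -1.0]]
ft_force: [-0.3, 0.2, -0.2]
opening: -0.0002
grasp_force: 0.0
before
blue 42 [248.3 175. ] [8 7] [39. 38.]
blue 44 [270.1 207.6] [7 8] [128.   7.]
black 38 [278.5 157. ] [8 6] [ 72. 117.]
black 28 [268.4 189.4] [6 6] [99. 39.]
black 71 [236.5 210.5] [38  2] [ 68. -47.]
black 19 [284.7 210.5] [10  2] [161.  22.]
tray now heading -93.54 [0.084 0.171 0.083 0.17 ] [[218.0, 186.0], [220.0, 153.0], [288.0, 157.0], [286.0, 191.0]]
after
blue 43 [243.1 162.9] [7 7] [39. 40.]
blue 42 [278.9 178.8] [7 7] [128.   7.]
black 25 [267.7 164.8] [6 6] [99. 39.]
black 188 [264.5 210.5] [94  2] [ 98. -72.]
white cap [155.83333333 163.16666667 164.5       ]
scene
[('blue', np.int32(52), [248.6, 184.4], [8, 8]), ('blue', np.int32(49), [251.3, 206.9], [8, 7])]
[('blue', np.int32(50), [250.2, 177.8], [9, 7]), ('blue', np.int32(47), [272.8, 193.8], [8, 7])]
```

The tray is at -93.5° (home is -90 ±5.5°), past where the crest was felt. Both blue caps and the black cap are within 2 mm of their earlier tray positions at cap height, so those vials are upright, and the white one was seen standing. The arm is clear and touching nothing, so I'm handing in.

```bash
python3 -c "
from bench import robot
print(robot.job_done())"
```

```text
the job is handed in; nothing more can be done
None
```

The job is handed in: the bottle stands on the bench off the plate, and the tray is past its catch against the stop after an 11 N peak push, its four vials standing (three checked by measurement, the white-capped one by eye); the hand-in gave no verdict.

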